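Shut the impeller's spares case

TASK

Two grey steel spares cases stand open on the locker shelf. Take hold of the lid of the case that holds the bronze pump impeller by its black grip and lower it gently until it is fully shut, without letting it drop or slam, then let go. Leave the other case, with the cast-iron handwheel in it, standing open.

Things in the scene. Friction and masses are not known exactly. Their poses are not given: they have to be found in the camera images.
- impeller_lid (a joint): Lid angle (rad) of the case holding the bronze impeller (golden vaned disc, 112 mm). 0 = shut, level on its stop; starts at 1.3 to 1.65, near upright; stop at 1.75. 6 mm grey plate, 0.45 kg, free edge 155 mm from the hinge. Stiff hinge: let go above 1.1 it stays, below 0.9 it falls shut; a fall from over 15 mm at the grip can count as a slam. Case: grey, fixed, 190 x 150 mm, rim 80 mm high.
- impeller_grip (a point): Centre of that lid's black grip: cylinder 26 mm thick, 30 mm long, parallel to the hinge, on two thin stems in the lid's plane, 40 mm beyond its free edge. Pinch the flat ends from above, fingers closing along the hinge line; it turns between the fingers, so the gripper can stay pointing down. Shut: 84 mm above the shelf, clear of the case side, nothing below. x along the hinge, -y away from it.
- impeller_hinge (a point): Middle of that lid's hinge line, on the case's 190 mm left (+y) side, 84 mm above the shelf (z = 0); fixed to the case. Axes: x along the hinge line, z up, y level, out of the case; the case and the shut lid lie on its -y side. At lid angle a the grip's centre is 195 mm from here, along -y*cos(a) + z*sin(a).
- handwheel_lid (a joint): Lid angle (rad) of the other case, alike in size, colour and build, which holds a dark grey cast-iron handwheel (114 mm across, three spokes). 0 = shut; starts open at 1.3 to 1.65 and must stay open. The two cases stand side by side, left and right in either order, both hinged on the left (+y) side, each turned by up to 0.3 rad.

How it is judged (in metres and radians):
At the end, for the whole second after the job is handed in: The impeller case's lid is shut to within 0.06 rad (12 mm at the grip) and at rest, and the handwheel case's lid still stands open, above 1.2 rad (value of joint impeller_lid below 0.06 rad and velocity of joint impeller_lid between -0.1 and 0.1 rad/s and value of joint handwheel_lid above 1.2 rad); the robot touches nothing.
It fails at once if the impeller lid is dropped or slammed: it closes faster than 2 rad/s (0.4 m/s at the grip) in the last 0.25 rad (value of joint impeller_lid below 0.25 rad and velocity of joint impeller_lid below -2 rad/s).
It fails at once if the handwheel case's lid is pulled down below 1.2 rad (value of joint handwheel_lid below 1.2 rad).
It also fails if it takes over 38 s, if anything falls off the work surface, if the arm or the gripper's body presses on something with over 40 N, if the wrist force passes 120 N, or if a joint passes its speed limit or range.

ROBOT

A 6-joint arm with a two-finger parallel gripper is mounted at the origin on the work surface. World frame = base frame: x ahead of the robot, y to its left, z up, the work surface at z = 0. Lengths are in m, angles in degrees, forces in N, time in s.
With the tool pointing down it reaches from about 0.375 to 0.9 m from the base axis. Payload 3.1 kg.
Tool frame: the origin (TCP) lies midway between the tips of the shut fingers; the grasp point (between the pads) lies 19 mm behind it; z points along the fingers, y is the direction in which the jaws open and shut (so a half turn about z gives the same grasp; the last joint's range is limited). The gripper opens to 87 mm and grips with 3 to 60 N. Pads are 19 mm wide; open, the fingers measure 117 mm over their backs; the gripper's body (75 mm by 190 mm) begins 51 mm behind the grasp point.
Start: joints at [-81.79, 30.224, 82.088, -0, 67.689, -10.227], TCP at [0.198, -0.593, 0.223] pointing down, gripper open.
Joint ranges: [-176.69, 176.69], [-43.24, 126.21], [12.49, 139.97], [-82, 262], [0, 151.66], [-163.58, 163.58]. Speed limits (degrees/s): [159.86, 159.86, 180, 180, 180, 180].

INTERFACE

Orientations are given as a 3x3 rotation matrix whose columns are the frame's x, y, z axes.
In Python, from rig import status, vision, bot, models gives the robot as it stands.
- The arm moves only by the tool send_rows, never from a script. Its argument "moves" is a list of rows, each a list of 7 numbers: the shift along the tool's x, y, z in units of 25 mm (1.0 is 25 mm), then the turn, a rotation vector about the tool's x, y, z in units of 10 degrees (1.0 is 10 degrees), then the closure, from -1 (fully open) to 1 (shut), so that 0 is half open. In form: [[dx, dy, dz, rx, ry, rz, hand], ...]. A call has 1 to 12 rows; each row shifts and turns the commanded pose from where the row before left it, along the tool's axes as they then stand; what a row does not reach is not made up. A row lasts 1/8 s, in which the tool goes at most 62.5 mm and 10.7 degrees, less where a joint would pass 70% of its speed; a pose out of reach is approached as far as the arm can. A call is refused whole if a number of a shift passes 1 or a number of a turn 1, either way. A call with a gripper value outside its range is refused whole. The fingers move at their own pace and stop on an object; the grip force is fixed at half the most. Time passes only in rows, so rows that do not move let the fingers close. It gives the time, the measured TCP pose, the force and the opening at its end, in the units of the state.
- status.read_state(): the state, without advancing time (a new reading comes with each control period).
- vision.capture(name): name is "scene" or "top" or "wrist"; returns a dict with "img" (480x640x3 uint8, red, green, blue), "depth" (480x640 float32, m along the optical axis (not along the pixel's ray), 0 where there is no reading), "fx", "fy", "cx", "cy" (pixels), "pose" (4x4, takes a point from camera to world coordinates); the wrist camera has in their place "hand_eye" (4x4, takes a point from camera to tool coordinates, whose origin is the TCP and whose axes are the flange's). Camera axes: x right, y up, looking along -z (the intrinsics and any distortion apply to the point x, -y, -z); pixel columns grow to the right and rows downward; lengths in m; the calibration is good to about 2 mm. A picture is of the moment at which its call begins: read the wrist's pose just before it.
- bot.hand_in(): hands the job in, once; it reports no verdict.
Trained networks look in the newest picture that a camera, given by its name, has taken for a name from the list of things; names that differ only in an ending like _2 or _b are one class to them, and where a whole thing is asked for, a point or a joint stands for the part that bears it (a point fixed in the world has none). Each returns a list of dicts, best first, with "confidence" (0 to 1); they miss things now and then, are a little off and sometimes report something else, mostly with a low value. They report only what shows in the picture. A call takes as long as a camera call.
- models.masks_of(camera, name): "mask" (480x640 bool, what is visible of it) and "extent" ([left, top, right, bottom] in pixels, round what is visible of it).
- models.landmark_of(camera, name): "point" ([column, row] in pixels: a listed point, or the origin of a listed thing).
The state is a dict: "time_s": time; "joint_positions": joint angles; "qvel": joint speeds; "tau": joint torques, N m; "position": TCP position; "tcp_rot": TCP orientation; "force": force on the tool from outside, world axes, zero at the start; "moment": the same for the moment, N m; "opening": opening from 0.0 (shut) to 1.0 (fully open).
Only numpy, scipy, OpenCV 4.12 (cv2) and the standard library are available. Lean on these libraries where they do the work, as an engineer would, in place of code of your own. Each camera call takes 0.05 s, during which the arm holds its last target.

## Working session

There is one attempt and no reset: what is moved stays moved. The work goes in short steps, Python scripts to look and compute and a tool call to move; the robot and the scene stay as the last step left them, time stands still between calls to the robot, and variables do not carry over. Pictures are saved under pics/ and viewed, and the job is handed in when it is done.

Besides the shell and the picture viewer there is one more tool, called after ">>>" in YAML: its name, and indented under it one key for each argument. send_rows: Moves the arm, as the interface text tells. Its arguments: {"type":"object","properties":{"moves":{"type":"array"}},"required":["moves"]}

```bash
mkdir -p pics; cat > h.py <<'E'
import numpy as np, cv2
from rig import status, vision, bot, models
def snap(cam,fn):
    s=status.read_state(); c=vision.capture(cam)
    cv2.imwrite('pics/'+fn,c['img'][:,:,::-1])
    if cam=='wrist':
        T=np.eye(4);T[:3,:3]=np.array(s['tcp_rot']);T[:3,3]=s['position'];c['pose']=T@np.array(c['hand_eye'])
    return c
def px2w(c,u,v,d=None):
    if d is None: d=c['depth'][int(round(v)),int(round(u))]
    p=np.array([(u-c['cx'])/c['fx']*d,-(v-c['cy'])/c['fy']*d,-d,1]); return (np.array(c['pose'])@p)[:3]
def ray(c,u,v):
    P=np.array(c['pose']); o=P[:3,3]; r=P[:3,:3]@np.array([(u-c['cx'])/c['fx'],-(v-c['cy'])/c['fy'],-1]); return o,r/np.linalg.norm(r)
def tri(rs):
    A=0;b=0
    for o,d in rs:
        M=np.eye(3)-np.outer(d,d);A=A+M;b=b+M@o
    p=np.linalg.solve(A,b); return p,[np.linalg.norm((np.eye(3)-np.outer(d,d))@(p-o)) for o,d in rs]
E
python3 - <<'E'
from h import *
np.set_printoptions(precision=4,suppress=True)
s=status.read_state();print(s['time_s'],s['position'],s['tcp_rot'],s['opening'],s['force'])
for cam in ['scene','top','wrist']:
    c=snap(cam,cam+'0.png'); print(cam,[k for k in c],c['fx'],np.array(c['pose'])[:3,3],(c['depth']>0).mean())
    for n in ['impeller_grip','impeller_hinge','impeller_lid','handwheel_lid']:
        for r in models.landmark_of(cam,n)[:3] if 'lid' not in n else []:
            u,v=r['point'];print(n,np.round(r['point'],1),round(r['confidence'],2),px2w(c,u,v))
        for r in models.masks_of(cam,n)[:3]:
            print(' mask',n,r['extent'],round(r['confidence'],2))
E
```

```text
0.0 [ 0.1976 -0.5922  0.2216] [[ 0.9487  0.3163 -0.0003]
 [ 0.3163 -0.9487  0.0021]
 [ 0.0004 -0.0021 -1.    ]] 0.9962385540868643 [-0.5582  0.7222 -0.3651]
scene ['img', 'depth', 'fx', 'fy', 'cx', 'cy', 'pose'] 509.01427291701145 [ 0.9169 -0.4469  0.8179] 0.996103515625
impeller_grip [261.  194.7] 0.98 [ 0.5013 -0.1123  0.2883]
 mask impeller_grip [222.0, 182.5, 313.0, 297.4] 0.76
impeller_hinge [274.2 273.2] 0.72 [ 0.5052 -0.1082  0.0931]
 mask impeller_hinge [225.1, 184.2, 315.3, 302.6] 0.6
 mask impeller_hinge [173.7, 184.4, 313.7, 386.0] 0.58
 mask impeller_lid [225.0, 183.6, 313.1, 300.8] 0.92
 mask handwheel_lid [352.3, 74.6, 440.1, 184.6] 0.76
top ['img', 'depth', 'fx', 'fy', 'cx', 'cy', 'pose'] 601.8496501585668 [ 0.4575 -0.0335  1.07  ] 0.9959602864583333
impeller_hinge [378.1 261.4] 0.88 [ 0.4947 -0.1081  0.0433]
 mask impeller_hinge [376.1, 186.6, 474.7, 323.0] 0.82
 mask impeller_lid [378.2, 185.2, 400.0, 326.9] 0.76
 mask handwheel_lid [102.0, 194.9, 165.1, 331.7] 0.78
 mask handwheel_lid [375.3, 191.0, 399.8, 324.2] 0.4
wrist ['img', 'depth', 'fx', 'fy', 'cx', 'cy', 'hand_eye', 'pose'] 343.52072944327904 [ 0.2763 -0.5677  0.3848] 0.9959602864583333
```

View pics/scene0.png

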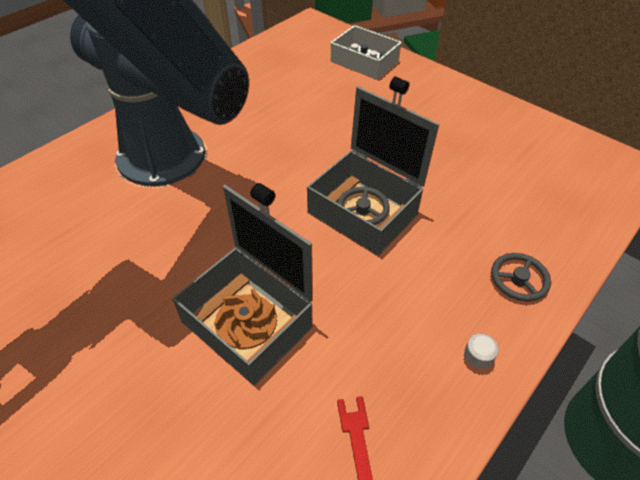

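View pics/top0.png

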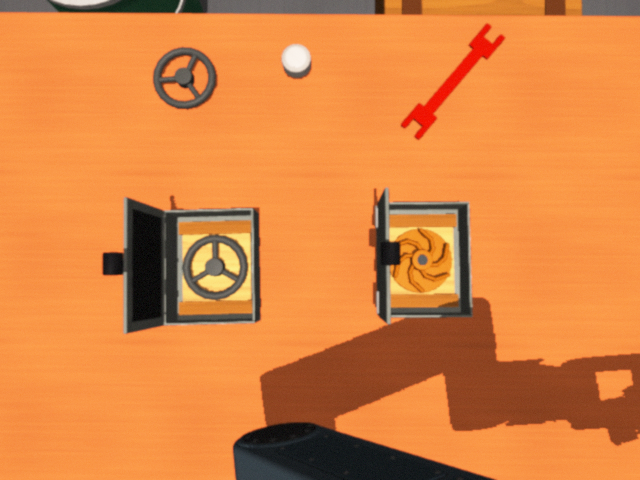

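View pics/wrist0.png

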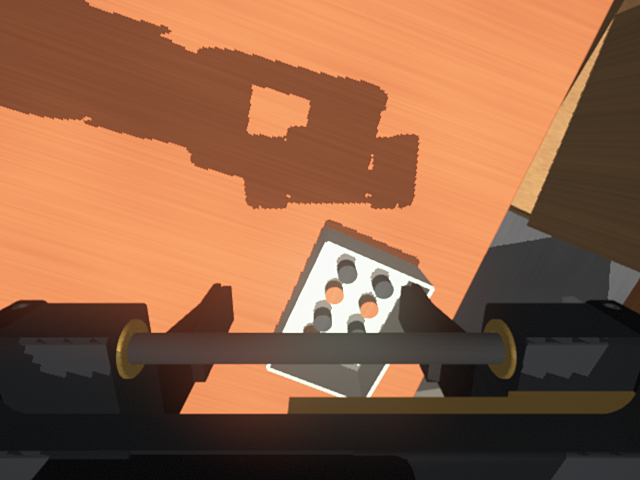

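Both views agree: the impeller case is the near one in the scene view (grip at 262,194) and the right one in the top view (grip at 390,253). I'll measure the lid plane, the grip and the hinge line next.

```bash
python3 - <<'E'
from h import *
np.set_printoptions(precision=4,suppress=True)
def cloud(c):
    v,u=np.mgrid[0:480,0:640]; d=c['depth'].astype(float)
    p=np.stack([(u-c['cx'])/c['fx']*d,-(v-c['cy'])/c['fy']*d,-d],-1)
    P=np.array(c['pose']); return p@P[:3,:3].T+P[:3,3]
cs=snap('scene','s1.png');ms=models.masks_of('scene','impeller_lid')[0]; gs=models.landmark_of('scene','impeller_grip')
mi=models.masks_of('scene','handwheel_lid')
ct=snap('top','t1.png'); gt=models.landmark_of('top','impeller_grip')
print('g',[(r['point'],r['confidence']) for r in gs],[(r['point'],r['confidence']) for r in gt])
W=cloud(cs);m=cv2.erode(ms['mask'].astype(np.uint8),np.ones((5,5)))>0
def plane(Q):
    for _ in range(6):
        c0=Q.mean(0);n=np.linalg.svd(Q-c0,full_matrices=False)[2][2];e=abs((Q-c0)@n);Q=Q[e<max(.004,2*np.median(e))]
    return c0,n,len(Q)
Q=W[m];Q=Q[(Q[:,2]>.1)&(Q[:,2]<.23)]
c0,n,k=plane(Q); n=n*np.sign(-n[1]); print('plane',c0,n,k)
a=np.arctan2(-n[1],n[2]);print('lid angle from normal', np.degrees(np.arctan2(np.hypot(n[0],n[1]),n[2])),'yaw',np.degrees(np.arctan2(n[0],-n[1])))
# grip clouds
for nm,c,reg in (('scene',cs,(185,245,205,285)),('top',ct,(238,375,270,405))):
    X=cloud(c); v0,u0,v1,u1=reg; S=X[v0:v1,u0:u1];I=c['img'][v0:v1,u0:u1].max(-1)
    k=(S[...,2]>.262)&(S[...,2]<.33)&(I<45); G=S[k]; vv,uu=np.nonzero(k)
    print(nm,len(G),G.min(0),G.max(0),np.median(G,0),'px',uu.min()+u0,uu.max()+u0,vv.min()+v0,vv.max()+v0,uu.mean()+u0,vv.mean()+v0)
# case rim in top
X=cloud(ct);k=(X[...,2]>.07)&(X[...,2]<.09);k[:, :370]=0;k[:170]=0;k[340:]=0;k[:,490:]=0
k=k&(X[...,0]<.7)
R=X[k];print('rim',len(R),cv2.minAreaRect(R[:,:2].astype(np.float32)*1000))
k=(X[...,2]>.07)&(X[...,2]<.09);k[:, :160]=0;k[:170]=0;k[340:]=0;k[:,275:]=0
R=X[k];print('rim2',len(R),cv2.minAreaRect(R[:,:2].astype(np.float32)*1000))
E
```

```text
g [([260.6, 194.4], 0.75)] [([388.5, 254.7], 0.89)]
plane [ 0.5051 -0.1085  0.17  ] [ 0.0178 -0.9998  0.0064] 3583
lid angle from normal 89.63352926115584 yaw 1.0214304782363208
scene 329 [ 0.482  -0.1184  0.2731] [ 0.5122 -0.0949  0.2942] [ 0.5023 -0.11    0.2878] px 251 274 185 204 262.30395136778117 194.31003039513678
top 385 [ 0.4825 -0.1164  0.2799] [ 0.5114 -0.0942  0.2951] [ 0.4967 -0.1042  0.2901] px 381 398 242 264 389.3090909090909 253.07532467532468
rim 972 ((499.3782958984375, -179.52902221679688), (189.64019775390625, 157.4136505126953), 1.0419076681137085)
rim2 1337 ((483.58306884765625, 173.11404418945312), (190.18605041503906, 149.920654296875), 2.0834274291992188)
```

```bash
python3 -c "
import cv2
a=cv2.imread('pics/t1.png')[170:340,350:490];cv2.imwrite('pics/t1z.png',cv2.resize(a,None,fx=3.5,fy=3.5,interpolation=0)[:600])"
```

```text
(no output)
```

View pics/t1z.png

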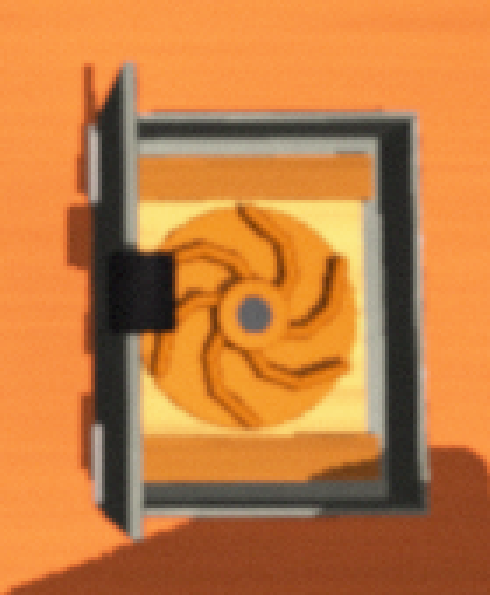

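>>> send_rows:
  moves:
    - [0, 0, -0.8, 0, 0, -0.91, -1]
    - [0, 0, -0.8, 0, 0, -0.91, -1]
    - [0, 0, -0.8, 0, 0, -0.91, -1]
    - [0, 0, -0.8, 0, 0, -0.91, -1]
    - [0, 0, -0.8, 0, 0, -0.91, -1]
    - [0, 0, -0.8, 0, 0, -0.91, -1]
    - [0, 0, -0.8, 0, 0, -0.91, -1]
    - [0, 0, -0.8, 0, 0, -0.91, -1]
    - [0.9, 0.6, 0, 0, 0, 0, -1]
    - [0.9, 0.6, 0, 0, 0, 0, -1]

```text
time_s: 2.6
position: [0.2268, -0.5469, 0.3827]
tcp_rot: [[-0.021, 1.0, 0.0], [1.0, 0.021, -0.0], [-0.0, 0.0, -1.0]]
force: [0.2, 0.5, 0.1]
opening: 1.003
```

>>> send_rows:
  moves:
    - [0.98, 0.78, 0, 0, 0, 0, -1]
    - [0.98, 0.78, 0, 0, 0, 0, -1]
    - [0.98, 0.78, 0, 0, 0, 0, -1]
    - [0.98, 0.78, 0, 0, 0, 0, -1]
    - [0.98, 0.78, 0, 0, 0, 0, -1]
    - [0.98, 0.78, 0, 0, 0, 0, -1]
    - [0.98, 0.78, 0, 0, 0, 0, -1]
    - [0.98, 0.78, 0, 0, 0, 0, -1]
    - [0.98, 0.78, 0, 0, 0, 0, -1]
    - [0.98, 0.78, 0, 0, 0, 0, -1]
    - [0.98, 0.78, 0, 0, 0, 0, -1]
    - [0.98, 0.78, 0, 0, 0, 0, -1]

```text
time_s: 4.1
position: [0.4548, -0.2474, 0.3827]
tcp_rot: [[-0.022, 1.0, 0.0], [1.0, 0.022, -0.0], [-0.0, 0.0, -1.0]]
force: [0.6, -0.2, 0.9]
opening: 0.999
```

>>> send_rows:
  moves:
    - [0.9, 0.75, 0, 0, 0, 0, -1]
    - [0.9, 0.75, 0, 0, 0, 0, -1]
    - [0, 0, 0, 0, 0, 0, -1]
    - [0, 0, 0, 0, 0, 0, -1]

```text
time_s: 4.6
position: [0.4905, -0.2028, 0.3825]
tcp_rot: [[-0.022, 1.0, -0.001], [1.0, 0.022, -0.0], [-0.0, -0.001, -1.0]]
force: [0.1, 0.5, -0.6]
opening: 1.0
```

```bash
python3 - <<'E'
from h import *
np.set_printoptions(precision=4,suppress=True)
c=snap('wrist','w1.png'); g=models.landmark_of('wrist','impeller_grip');print([(r['point'],r['confidence'],px2w(c,*r['point'])) for r in g])
s=status.read_state();print(s['position'],s['time_s'])
v,u=np.mgrid[0:480,0:640]; d=c['depth'].astype(float)
p=np.stack([(u-c['cx'])/c['fx']*d,-(v-c['cy'])/c['fy']*d,-d],-1)
P=np.array(c['pose']);W=p@P[:3,:3].T+P[:3,3]
k=(W[...,2]>.25)&(W[...,2]<.32)&(abs(W[...,0]-.497)<.05)&(abs(W[...,1]+.105)<.04);G=W[k]
if len(G): print(len(G),G.min(0),G.max(0),np.median(G,0),np.nonzero(k)[0].mean(),np.nonzero(k)[1].mean())
ct=snap('top','t2.png');cs=snap('scene','s2.png')
ru=[ray(c,*g[0]['point'])] if g else []
r2=[ray(cs,262.3,194.3)]
if g: print(tri(ru+r2))
print(tri(r2+[ray(ct,389.3,253.1)]))
E
```

```text
[([327.0, 114.2], 0.82, array([ 0.4973, -0.1055,  0.2919]))]
[ 0.4903 -0.2032  0.3826] 4.7
1609 [ 0.481  -0.1179  0.2791] [ 0.5112 -0.0924  0.2936] [ 0.4959 -0.1056  0.29  ] 114.37352392790554 324.9210689869484
(array([ 0.4971, -0.1054,  0.2814]), [np.float64(0.000767595324289859), np.float64(0.0007675953242898888)])
(array([ 0.4968, -0.1057,  0.2812]), [np.float64(0.00035523373854730463), np.float64(0.0003552337385473531)])
```

View pics/w1.png

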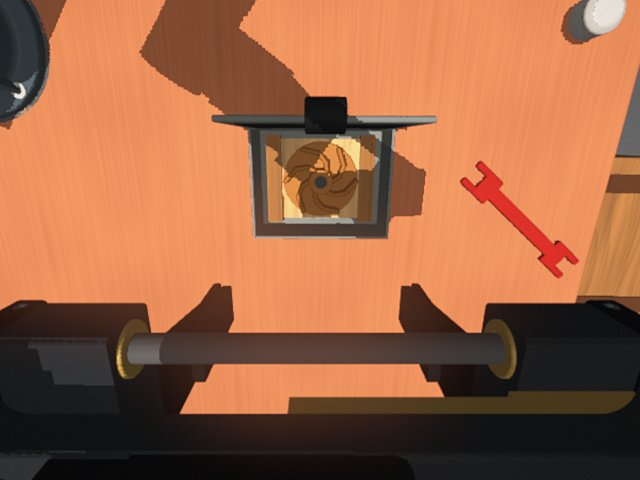

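The wrist, scene and top views agree to within 1 mm on the grip at about (0.4965, -0.1055, 0.281). In the wrist view it sits at (326,114). Next I'll move above it and descend.

>>> send_rows:
  moves:
    - [0.97, 0.08, 0, 0, 0, 0, -1]
    - [0.97, 0.08, 0, 0, 0, 0, -1]
    - [0.97, 0.08, 0, 0, 0, 0, -1]
    - [0.97, 0.08, 0, 0, 0, 0, -1]
    - [0, 0, 0, 0, 0, 0, -1]
    - [0, 0, 0.8, 0, 0, 0, -1]
    - [0, 0, 0.8, 0, 0, 0, -1]
    - [0, 0, 0.8, 0, 0, 0, -1]
    - [0, 0, 0.8, 0, 0, 0, -1]
    - [0, 0, 0.8, 0, 0, 0, -1]
    - [0, 0, 0.8, 0, 0, 0, -1]
    - [0, 0, 0, 0, 0, 0, -1]

```text
time_s: 6.3
position: [0.4957, -0.1061, 0.2612]
tcp_rot: [[-0.02, 1.0, -0.003], [1.0, 0.02, 0.001], [0.001, -0.003, -1.0]]
force: [-1.2, 0.5, 0.2]
opening: 0.997
```

```bash
python3 - <<'E'
from h import *
s=status.read_state();print(s['position'],s['force'],s['time_s'])
c=snap('wrist','w2.png');c=snap('scene','s3.png')
E
```

```text
[ 0.49566584 -0.10611519  0.26121479] [-1.17587098  0.54390705  0.1501343 ] 6.3
```

View pics/w2.png

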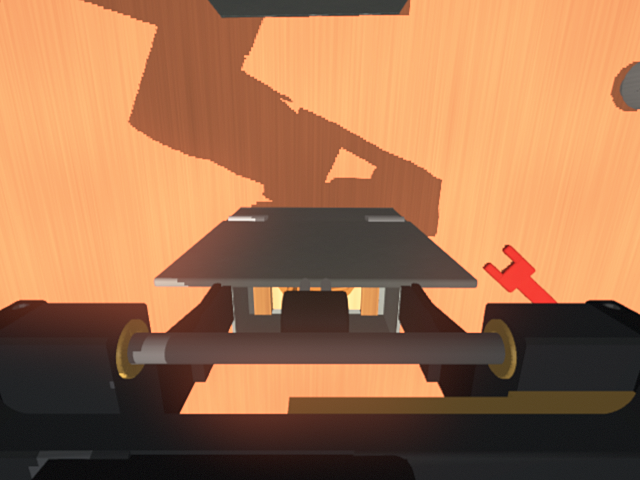

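View pics/s3.png

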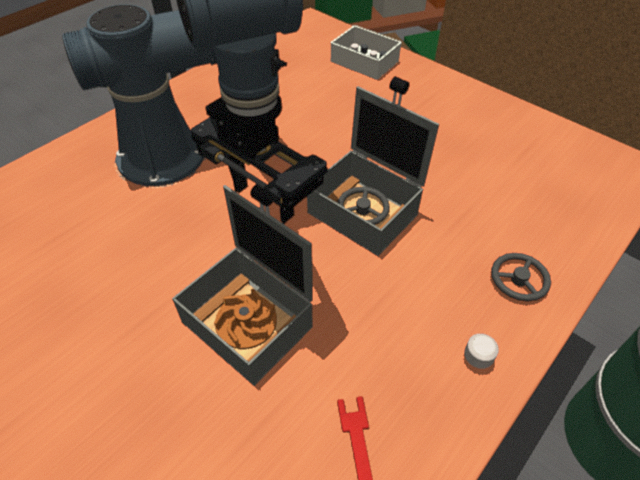

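The grip sits midway between the fingers (column 315, with finger edges at 232 and 402), and its top lies between the pads. Closing now.

>>> send_rows:
  moves:
    - [0, 0, 0, 0, 0, 0, 0]
    - [0, 0, 0, 0, 0, 0, 0.3]
    - [0, 0, 0, 0, 0, 0, 1]
    - [0, 0, 0, 0, 0, 0, 1]
    - [0, 0, 0, 0, 0, 0, 1]
    - [0, 0, 0, 0, 0, 0, 1]

```text
time_s: 7.15
position: [0.4967, -0.1053, 0.2626]
tcp_rot: [[-0.022, 1.0, -0.0], [1.0, 0.022, 0.0], [0.0, -0.0, -1.0]]
force: [-0.1, 0.6, 0.0]
opening: 0.406
```

>>> send_rows:
  moves:
    - [0, 0, 0, 0, 0, 0, 1]
    - [0, 0, 0, 0, 0, 0, 1]
    - [0, 0, 0, 0, 0, 0, 1]

```text
time_s: 7.52
position: [0.495, -0.1053, 0.2624]
tcp_rot: [[-0.022, 1.0, -0.004], [1.0, 0.022, 0.0], [0.0, -0.004, -1.0]]
force: [-5.3, -0.8, 3.2]
opening: 0.344
```

Gripped at 30 mm (0.344 × 87). Next I'll work out the arc.

```bash
python3 -c "
import numpy as np
a=np.radians(np.linspace(90,0,25));x=-7.8*np.cos(a);z=-7.8*np.sin(a)
for i in range(24):print(i,round(x[i+1]-x[i],2),round(z[i+1]-z[i],2))
for i in (8,16,24):print(x[i]*25,z[i]*25)"
```

```text
0 -0.51 0.02
1 -0.51 0.05
2 -0.5 0.08
3 -0.5 0.12
4 -0.49 0.15
5 -0.48 0.18
6 -0.46 0.21
7 -0.45 0.24
8 -0.43 0.27
9 -0.41 0.3
10 -0.39 0.32
11 -0.37 0.35
12 -0.35 0.37
13 -0.32 0.39
14 -0.3 0.41
15 -0.27 0.43
16 -0.24 0.45
17 -0.21 0.46
18 -0.18 0.48
19 -0.15 0.49
20 -0.12 0.5
21 -0.08 0.5
22 -0.05 0.51
23 -0.02 0.51
-97.50000000000001 -168.87495373796554
-168.87495373796554 -97.49999999999999
-195.0 -0.0
```

>>> send_rows:
  moves:
    - [-0.51, 0, 0.02, 0, 0, 0, 1]
    - [-0.51, 0, 0.05, 0, 0, 0, 1]
    - [-0.5, 0, 0.08, 0, 0, 0, 1]
    - [-0.5, 0, 0.12, 0, 0, 0, 1]
    - [-0.49, 0, 0.15, 0, 0, 0, 1]
    - [-0.48, 0, 0.18, 0, 0, 0, 1]
    - [-0.46, 0, 0.21, 0, 0, 0, 1]
    - [-0.45, 0, 0.24, 0, 0, 0, 1]

```text
time_s: 8.52
position: [0.4967, -0.2024, 0.2359]
tcp_rot: [[-0.021, 1.0, -0.005], [1.0, 0.021, 0.002], [0.002, -0.005, -1.0]]
force: [-5.4, 0.6, 2.5]
opening: 0.342
```

>>> send_rows:
  moves:
    - [-0.43, -0.01, 0.27, 0, 0, 0, 1]
    - [-0.41, -0.01, 0.3, 0, 0, 0, 1]
    - [-0.39, -0.01, 0.32, 0, 0, 0, 1]
    - [-0.37, -0.01, 0.35, 0, 0, 0, 1]
    - [-0.35, -0.01, 0.37, 0, 0, 0, 1]
    - [-0.32, 0, 0.39, 0, 0, 0, 1]
    - [-0.3, 0, 0.41, 0, 0, 0, 1]
    - [-0.27, 0, 0.43, 0, 0, 0, 1]

```text
time_s: 9.52
position: [0.498, -0.2737, 0.1642]
tcp_rot: [[-0.021, 1.0, -0.003], [1.0, 0.021, 0.002], [0.002, -0.003, -1.0]]
force: [-4.9, -0.2, 1.0]
opening: 0.339
```

```bash
python3 - <<'E'
from h import *
c=snap('scene','s4.png')
E
```

```text
(no output)
```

View pics/s4.png

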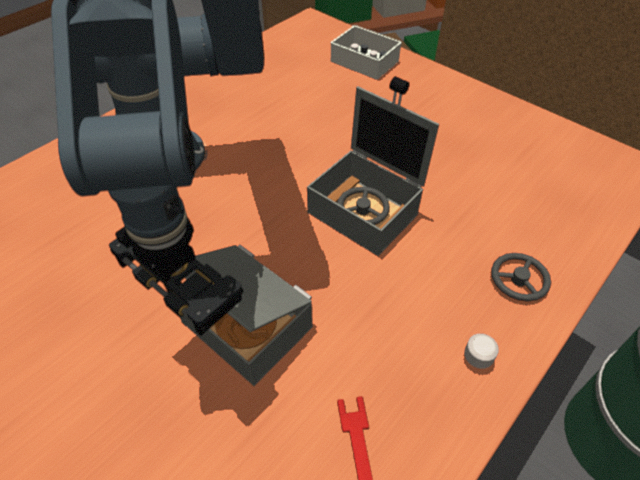

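The scene view shows the lid following the gripper, held at roughly 30° above shut (around 255,285). The other lid is untouched. I'll do the last third more slowly.

>>> send_rows:
  moves:
    - [-0.24, -0.02, 0.45, 0, 0, 0, 1]
    - [-0.21, -0.02, 0.46, 0, 0, 0, 1]
    - [-0.18, -0.02, 0.48, 0, 0, 0, 1]
    - [-0.15, 0, 0.49, 0, 0, 0, 1]
    - [-0.12, 0, 0.5, 0, 0, 0, 1]
    - [-0.08, 0, 0.5, 0, 0, 0, 1]
    - [-0.04, 0, 0.25, 0, 0, 0, 1]
    - [-0.01, 0, 0.25, 0, 0, 0, 1]
    - [0, 0, 0.2, 0, 0, 0, 1]
    - [0, 0, 0.1, 0, 0, 0, 1]
    - [0, 0, 0, 0, 0, 0, 1]

```text
time_s: 10.95
position: [0.4984, -0.3, 0.0732]
tcp_rot: [[-0.022, 1.0, 0.001], [1.0, 0.022, -0.001], [-0.001, 0.001, -1.0]]
force: [0.1, 0.8, -2.3]
opening: 0.344
```

>>> send_rows:
  moves:
    - [0, 0, 0.08, 0, 0, 0, 1]
    - [0, 0, 0.08, 0, 0, 0, 1]
    - [0, 0, 0.06, 0, 0, 0, 1]
    - [0, 0, 0, 0, 0, 0, 1]

```text
time_s: 11.45
position: [0.4985, -0.3, 0.0678]
tcp_rot: [[-0.022, 1.0, 0.001], [1.0, 0.022, -0.001], [-0.001, 0.001, -1.0]]
force: [-0.7, -0.4, -0.9]
opening: 0.343
```

>>> send_rows:
  moves:
    - [0, 0, 0.05, 0, 0, 0, 1]
    - [0, 0, 0.05, 0, 0, 0, 1]
    - [0, 0, 0, 0, 0, 0, 1]

```text
time_s: 11.82
position: [0.4985, -0.3001, 0.0664]
tcp_rot: [[-0.022, 1.0, 0.001], [1.0, 0.022, -0.001], [-0.001, 0.001, -1.0]]
force: [-1.3, -0.1, 7.0]
opening: 0.342
```

>>> send_rows:
  moves:
    - [0, 0, 0.04, 0, 0, 0, 1]
    - [0, 0, 0, 0, 0, 0, 1]

```text
time_s: 12.08
position: [0.4985, -0.3001, 0.0663]
tcp_rot: [[-0.022, 1.0, 0.001], [1.0, 0.022, -0.001], [-0.001, 0.001, -1.0]]
force: [-3.2, 0.5, 12.4]
opening: 0.337
```

```bash
python3 - <<'E'
from h import *
np.set_printoptions(precision=4,suppress=True)
c=snap('scene','s5.png'); r=models.masks_of('scene','impeller_lid'); print([(x['confidence'],x['extent']) for x in r])
m=cv2.erode(r[0]['mask'].astype(np.uint8),np.ones((7,7)))>0
Q=np.array([px2w(c,u,v) for v,u in zip(*np.nonzero(m))]);Q=Q[(Q[:,2]>.07)&(Q[:,2]<.12)]
for _ in range(5):
    c0=Q.mean(0);n=np.linalg.svd(Q-c0,full_matrices=False)[2][2];e=abs((Q-c0)@n);Q=Q[e<.004]
print(c0,n*np.sign(n[2]),len(Q))
E
```

```text
[(0.97, [189.3, 246.7, 310.1, 367.2])]
[ 0.5056 -0.1782  0.0876] [-0.0003 -0.0004  1.    ] 6108
```

View pics/s5.png

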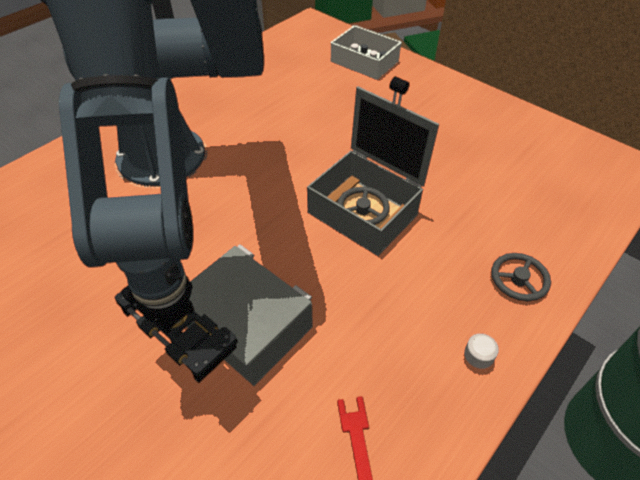

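The lid is level (fitted normal along +z, top face at 0.0876 m) and sits on its stop: 12 N upward with no further travel. Opening the fingers and rising clear.

>>> send_rows:
  moves:
    - [0, 0, -0.08, 0, 0, 0, 1]
    - [0, 0, 0, 0, 0, 0, 0.3]
    - [0, 0, 0, 0, 0, 0, -0.5]
    - [0, 0, 0, 0, 0, 0, -1]
    - [0, 0, 0, 0, 0, 0, -1]
    - [0, 0, 0, 0, 0, 0, -1]
    - [0, 0, 0, 0, 0, 0, -1]

```text
time_s: 13.05
position: [0.4982, -0.2996, 0.0663]
tcp_rot: [[-0.022, 1.0, 0.0], [1.0, 0.022, 0.0], [0.0, 0.0, -1.0]]
force: [0.2, -0.7, -0.3]
opening: 0.831
```

>>> send_rows:
  moves:
    - [0, 0, 0, 0, 0, 0, -1]
    - [0, 0, 0, 0, 0, 0, -1]
    - [0, 0, -0.3, 0, 0, 0, -1]
    - [0, 0, -0.6, 0, 0, 0, -1]
    - [0, 0, -0.8, 0, 0, 0, -1]
    - [0, 0, -0.8, 0, 0, 0, -1]
    - [0, 0, -0.8, 0, 0, 0, -1]
    - [0, 0, -0.8, 0, 0, 0, -1]
    - [0, 0, -0.8, 0, 0, 0, -1]
    - [0, 0, 0, 0, 0, 0, -1]
    - [0, 0, 0, 0, 0, 0, -1]

```text
time_s: 14.42
position: [0.4979, -0.2993, 0.1888]
tcp_rot: [[-0.022, 1.0, -0.0], [1.0, 0.022, 0.0], [0.0, -0.0, -1.0]]
force: [-0.0, 0.8, -0.5]
opening: 1.002
```

```bash
python3 - <<'E'
from h import *
np.set_printoptions(precision=4,suppress=True)
s=status.read_state();print(s['time_s'],s['position'],s['force'],s['opening'],np.abs(s['qvel']).max())
c=snap('scene','s6.png')
for n,zl,zh in(('impeller_lid',.07,.12),('handwheel_lid',.1,.24)):
    r=models.masks_of('scene',n); print([(x['confidence'],x['extent']) for x in r])
    m=cv2.erode(r[0]['mask'].astype(np.uint8),np.ones((7,7)))>0
    Q=np.array([px2w(c,u,v) for v,u in zip(*np.nonzero(m))]);Q=Q[(Q[:,2]>zl)&(Q[:,2]<zh)]
    for _ in range(5):
        c0=Q.mean(0);nn=np.linalg.svd(Q-c0,full_matrices=False)[2][2];e=abs((Q-c0)@nn);Q=Q[e<.004]
    nn=nn*(np.sign(nn[2]) if zl<.08 else -np.sign(nn[1]));print(n,c0,nn,len(Q),'angle rad',np.arctan2(-nn[1],nn[2]))
E
```

```text
14.425 [ 0.4979 -0.2993  0.1888] [-0.0406  0.7584 -0.5368] 1.0016503398062242 1.0767810532435127
[(0.64, [169.1, 248.5, 310.2, 366.8])]
impeller_lid [ 0.5191 -0.1795  0.0876] [-0.0001  0.0023  1.    ] 5553 angle rad -0.002337829863959964
[(0.88, [352.2, 74.9, 441.1, 184.2])]
handwheel_lid [0.4845 0.252  0.1713] [ 0.0357 -0.9981  0.0509] 4267 angle rad 1.5198803443516777
```

View pics/s6.png

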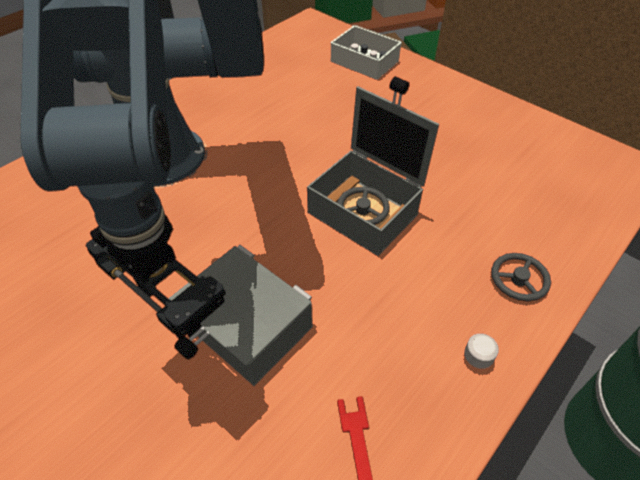

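The impeller lid is shut (grip free at 186,348), the gripper is clear above it, and the handwheel lid is still open. Handing in.

```bash
python3 -c "
from rig import bot
print(bot.hand_in())"
```

```text
the job is handed in; nothing more can be done
None
```

The impeller case's lid is shut and released, the handwheel case's lid still stands open, and I handed the job in at about 14.5 s of the 38 s allowed.

- **What I did:** I pinched the black grip by its flat ends from above and followed the hinge arc down at about 0.5 rad/s. I slowed for the last few centimetres until the lid met its stop, at about 12 N with no further travel. Then I let go and rose clear.
- **Last checks:** In the scene camera's depth, the impeller lid was level, at about −0.002 rad, with its top face at 0.0876 m. The handwheel lid was at about 1.52 rad. The gripper was fully open about 12 cm above where it let go, with force readings under 1 N.
- **Disagreements:** Locating the grip from different camera pairs (wrist with scene, scene with top) agreed to within 1 mm. They put it about 2 mm higher than the task text's geometry, so I lowered the lid by force feedback to its stop rather than to a fixed height. No check failed.

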